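# Press a radio's battery cover shut all round

### The arm

A 6-joint arm with a two-finger parallel gripper is mounted at the origin on the work surface. World frame = base frame: x ahead of the robot, y to its left, z up, the work surface at z = 0. Lengths are in mm, angles in rad, forces in N, time in s.
With the tool pointing down it reaches from about 375 to 900 mm from the base axis. Payload 3.1 kg.
Tool frame: the origin (TCP) lies on the centre line of the jaws, within the pads' length; the fingertips stand 22 mm ahead of it and the grasp point (between the pads) lies 3 mm ahead of it (bot.tip_reach is the distance from the TCP to the fingertips, in mm); y points along the fingers, x is the direction in which the jaws open and shut, and the axes are right-handed (so a half turn about y gives the same grasp; the last joint's range is limited). The gripper opens to 87 mm and grips with 3 to 60 N. Pads are 19 mm wide; open, the fingers measure 117 mm over their backs; the gripper's body (75 mm by 190 mm) begins 51 mm behind the grasp point.
Start: joints at [1.125, 0.527, 1.433, -0, 1.181, -0.178], TCP at [164.738, 602.875, 244.548] pointing down, gripper open.
Joint ranges: [-3.08, 3.08], [-0.75, 2.2], [0.22, 2.44], [-1.43, 4.57], [0, 2.65], [-2.85, 2.85]. Speed limits (rad/s): [2.79, 2.79, 3.14, 3.14, 3.14, 3.14].

### API

Orientations are given as a 3x3 rotation matrix whose columns are the frame's x, y, z axes.
In Python, from workcell import bot gives the robot as it stands. The module is installed in compiled form; this text tells all that it offers.
- The arm moves only by the tool arm_command, never from a script. Its argument "series" is a list of rows, each an object with "dp": the shift along the tool's x, y, z scaled (see below), a list of three; "twist": the turn about the tool's y scaled (see below); "gripper": the gripper command: -1 is shut, 1 is fully open, values between are in proportion. A call has 1 to 10 rows; each row is the pose to reach, as a shift and turn from the pose commanded when the call began, along the tool's axes at that moment, turning the shorter way round; what a row does not reach only later rows make up. The controller multiplies each number of a shift by 120 mm and each number of a turn by pi rad. A row lasts 1/12 s, in which the tool goes at most 41.7 mm and 7.16 degrees, less where a joint would pass 70% of its speed; a pose out of reach is approached as far as the arm can. A call with a number of a shift or a turn outside -1 to 1 is refused whole. A call with a gripper value outside its range is refused whole. The fingers move at their own pace and stop on an object; the grip force is fixed at half the most. Time passes only in rows, so rows that repeat a pose let the fingers close. It gives the time, the measured TCP pose, the force and the opening at its end, in the units of the state.
- bot.observe(): the state, without advancing time (a new reading comes with each control period).
- bot.capture(name): name is "scene" or "top" or "wrist"; returns the picture (480x640x3 uint8, red, green, blue); there is no depth.
- bot.camera_model(name): a dict with "fov_y" (degrees; the focal length in pixels is half the picture's height over the tangent of half this angle, whatever the lens; pixels are square), "cx", "cy" (the principal point, pixels), "world_to_cam" (4x4, takes a point from world to camera coordinates); the wrist camera has in their place "mount" (4x4, takes a point from camera to tool coordinates, whose origin is the TCP and whose axes are the tool frame's). Camera axes: x right, y up, looking along -z (the intrinsics and any distortion apply to the point x, -y, -z); pixel columns grow to the right and rows downward; lengths in mm; the calibration is good to about 2 mm. A picture is of the moment at which its call begins: read the wrist's pose just before it. camera_model takes no time and is no camera call.
- bot.job_done(): hands the job in, once; it reports no verdict.
The state is a dict: "time": time; "joint_positions": joint angles; "qd": joint speeds; "effort": joint torques, N m; "eef_pos": TCP position; "tool_rot": TCP orientation; "force": force on the tool from outside, world axes, zero at the start; "torque": the same for the moment, N m; "gripper_width": opening from 0.0 (shut) to 1.0 (fully open).
Only numpy, scipy, OpenCV 4.12 (cv2) and the standard library are available. Lean on these libraries where they do the work, as an engineer would, in place of code of your own. Each camera call takes 0.05 s, during which the arm holds its last target.

### The job

The battery cover on the back of the repaired radio is only laid in place: press down its orange rim with the fingertips, side after side, until all four sections have clicked shut flush with the grey middle. Only press: do not grip, lift or tip the radio or push it out of its place, and leave the screwdriver, bottle, dish and battery pack beside it as they are.

Things in the scene. Friction and masses are not known exactly. Their poses are not given: they have to be found in the camera images.
- radio: Black portable radio lying on its front, back upwards, loose on the 4 mm thick red mat: 180 (x) x 230 (y) x 58 mm housing, about 1.9 kg. Origin: centre of its underside, z up, at mat height (4 mm above the table).
- cover (a point): Centre of the top of the snap-fit battery cover on the radio's back, 64 mm above the radio's origin. Cover 136 (x) x 180 (y) mm: a rigid grey middle (80 x 124 mm) with four orange springy rim sections hinged along its edges, one on each side. The grey corners are fixed, 3 mm lower than the middle; the black housing around is 6 mm lower
- rim_near (a joint): Angle (rad) of the orange rim section on the long side towards the radio's -x (the robot's side). 0 = unclipped, outer edge standing about 9 mm proud; it grows as pressed; 0.32 = clicked shut, flush with the grey middle. Over-centre snap: it springs back up unless pushed down past half-way (0.175), then snaps to 0.32 and stays. It takes about 9 N down near its outer edge, more nearer the hinge; it stops firmly when flush
- rim_near_press (a point): Point on top of that same section, at mid-length, 20 mm out from its hinge line and 8 mm in from its outer edge: a good place to press. The section is 118 mm long, 28 mm wide, 3 mm thick. When shut this point lies 64 mm above the radio's origin, when unclipped about 6 mm higher
- rim_far (a joint): Angle (rad) of the orange rim section on the long side towards the radio's +x. 0 = unclipped, outer edge standing about 9 mm proud; it grows as pressed; 0.32 = clicked shut, flush with the grey middle. Over-centre snap: it springs back up unless pushed down past half-way (0.175), then snaps to 0.32 and stays. It takes about 9 N down near its outer edge, more nearer the hinge; it stops firmly when flush
- rim_far_press (a point): Point on top of that same section, at mid-length, 20 mm out from its hinge line and 8 mm in from its outer edge: a good place to press. The section is 118 mm long, 28 mm wide, 3 mm thick. When shut this point lies 64 mm above the radio's origin, when unclipped about 6 mm higher
- rim_left (a joint): Angle (rad) of the orange rim section on the short side towards the radio's +y. 0 = unclipped, outer edge standing about 9 mm proud; it grows as pressed; 0.32 = clicked shut, flush with the grey middle. Over-centre snap: it springs back up unless pushed down past half-way (0.175), then snaps to 0.32 and stays. It takes about 9 N down near its outer edge, more nearer the hinge; it stops firmly when flush
- rim_left_press (a point): Point on top of that same section, at mid-length, 20 mm out from its hinge line and 8 mm in from its outer edge: a good place to press. The section is 74 mm long, 28 mm wide, 3 mm thick. When shut this point lies 64 mm above the radio's origin, when unclipped about 6 mm higher
- rim_right (a joint): Angle (rad) of the orange rim section on the short side towards the radio's -y. 0 = unclipped, outer edge standing about 9 mm proud; it grows as pressed; 0.32 = clicked shut, flush with the grey middle. Over-centre snap: it springs back up unless pushed down past half-way (0.175), then snaps to 0.32 and stays. It takes about 9 N down near its outer edge, more nearer the hinge; it stops firmly when flush
- rim_right_press (a point): Point on top of that same section, at mid-length, 20 mm out from its hinge line and 8 mm in from its outer edge: a good place to press. The section is 74 mm long, 28 mm wide, 3 mm thick. When shut this point lies 64 mm above the radio's origin, when unclipped about 6 mm higher
- driver: Screwdriver with green handle, 170 mm long, lying on the mat beside the radio, bystander. Origin: a point of its underside near its middle
- cleaner: Small blue bottle, 42 mm diameter, 100 mm tall, standing upright beside the radio, bystander. Origin: centre of its base
- dish: Shallow metal dish for screws, 70 mm diameter, 22 mm high, bystander. Origin: centre of its base
- cells: Pack of four yellow battery cells, 50 x 58 x 15 mm, bystander. Origin: centre of its underside

How it is judged (in metres and radians):
At the end, for the whole second after the job is handed in: All four rim sections are shut (each at least 0.28 of its 0.32 rad) and the radio lies at rest, level, within 30 mm of where it began (value of joint each of rim_near, rim_far, rim_left, rim_right above 0.28 rad and distance of radio from where it was at the start of the episode below 0.03 m and angle between radio's own z axis and vertical below 0.05 rad and linear speed of radio below 0.01 m/s); the robot touches nothing.
It fails at once if the radio is lifted or tipped (height (world z) of radio above 0.02 m or angle between radio's own z axis and vertical above 0.15 rad).
It fails at once if the radio is pushed more than 30 mm out of place (distance of radio from where it was at the start of the episode above 0.03 m).
It fails at once if one of the things beside the radio is moved more than 20 mm or lifted (distance of any of driver, cleaner, dish, cells from where it was at the start of the episode above 0.02 m).
It also fails if it takes over 45 s, if anything falls off the work surface, if the arm or the gripper's body presses on something with over 40 N, if the wrist force passes 120 N, or if a joint passes its speed limit or range.

## Working session

There is one attempt and no reset: what is moved stays moved. The work goes in short steps, Python scripts to look and compute and a tool call to move; the robot and the scene stay as the last step left them, time stands still between calls to the robot, and variables do not carry over. Pictures are saved under pics/ and viewed, and the job is handed in when it is done.

Besides the shell and the picture viewer there is one more tool, called after "Emit:" by a JSON object that holds its "method" and its "body", one argument or row to a line. arm_command: Moves the arm, as the interface text tells. Shifts and turns lie within -1 to 1; 1 stands for 120 mm of shift or pi rad of turn. Its arguments: {"type":"object","properties":{"series":{"type":"array","items":{"type":"object","properties":{"dp":{"type":"array","items":{"type":"number"}},"twist":{"type":"number"},"gripper":{"type":"number"}}}}},"required":["series"]}

```bash
mkdir -p pics; python3 - <<'E'
from workcell import bot
import cv2, numpy as np
np.set_printoptions(precision=4,suppress=True)
s=bot.observe()
for k,v in s.items(): print(k,np.array(v))
for n in ("top","scene","wrist"):
    im=bot.capture(n); cv2.imwrite(f"pics/{n}0.png",im[:,:,::-1]); print(n,bot.camera_model(n))
print(bot.tip_reach)
E
```

```text
time 0.0
joint_positions [ 1.1255  0.5285  1.4339 -0.      1.1813 -0.1785]
qd [ 0.0005 -0.0016 -0.0001  0.0008  0.0005  0.001 ]
effort [  0.0008 -44.0031 -17.6598   0.0633   0.0583  -0.0001]
eef_pos [164.4726 602.2857 243.5733]
tool_rot [[ 0.2636 -0.0009 -0.9646]
 [ 0.9646 -0.0019  0.2636]
 [-0.0021 -1.      0.0004]]
force [-0.7257 -0.1947 -0.9638]
torque [-0.012  -0.0518  0.045 ]
gripper_width 1.0016967100595229
top {'fov_y': 45.02915582846468, 'cx': 320.3454562733207, 'cy': 248.28027309698192, 'world_to_cam': array([[  -0.0758,   -0.9971,   -0.0051,  125.1409],
       [   0.9677,   -0.0748,    0.2407, -599.853 ],
       [  -0.2404,    0.0133,    0.9706, -881.5653],
       [   0.    ,    0.    ,    0.    ,    1.    ]])}
scene {'fov_y': 52.62887417577922, 'cx': 320.0842956997328, 'cy': 236.23781456983465, 'world_to_cam': array([[    0.5459,     0.8378,     0.0053,  -375.0139],
       [   -0.5498,     0.3535,     0.7568,   230.1661],
       [    0.6322,    -0.4161,     0.6536, -1131.9593],
       [    0.    ,     0.    ,     0.    ,     1.    ]])}
wrist {'fov_y': 62.052474034773226, 'cx': 320.5271717827868, 'cy': 235.526560269207, 'mount': array([[   1.    ,   -0.0006,   -0.0015,   -0.0252],
       [  -0.0013,    0.239 ,   -0.971 , -139.7981],
       [   0.0009,    0.971 ,    0.239 ,   65.0014],
       [   0.    ,    0.    ,    0.    ,    1.    ]])}
22.0
```

View pics/top0.png

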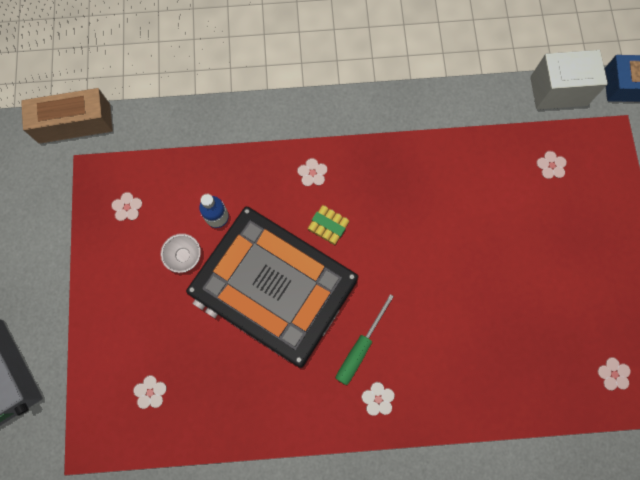

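View pics/scene0.png

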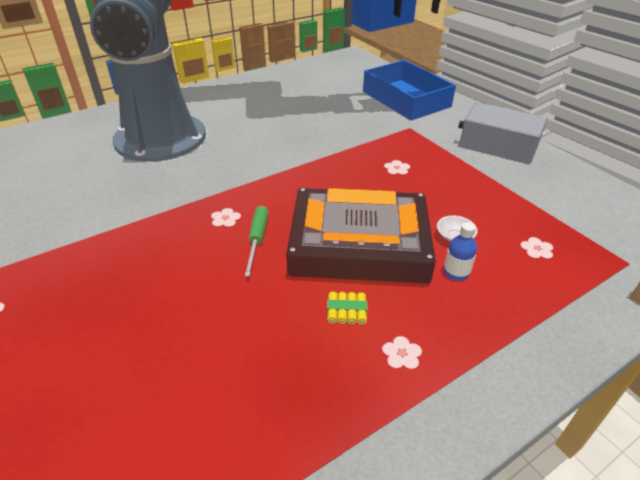

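View pics/wrist0.png

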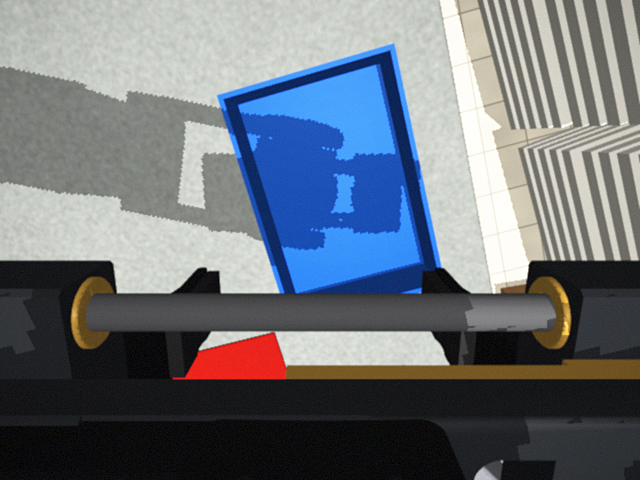

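The top view shows the radio rotated on the mat, with corners near (248,208), (357,278), (303,365) and (188,291). The bottle is at (212,210), the dish at (181,253), the cells at (329,224) and the driver around (365,340). I'll zoom in on both views to pick points.

```bash
python3 - <<'E'
import cv2
a=cv2.imread('pics/top0.png')[195:375,165:405]; cv2.imwrite('pics/topz.png',cv2.resize(a,None,fx=3.3,fy=3.3,interpolation=cv2.INTER_CUBIC))
a=cv2.imread('pics/scene0.png')[175:335,270:500]; cv2.imwrite('pics/scz.png',cv2.resize(a,None,fx=3.4,fy=3.4,interpolation=cv2.INTER_CUBIC))
E
```

```text
(no output)
```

View pics/topz.png

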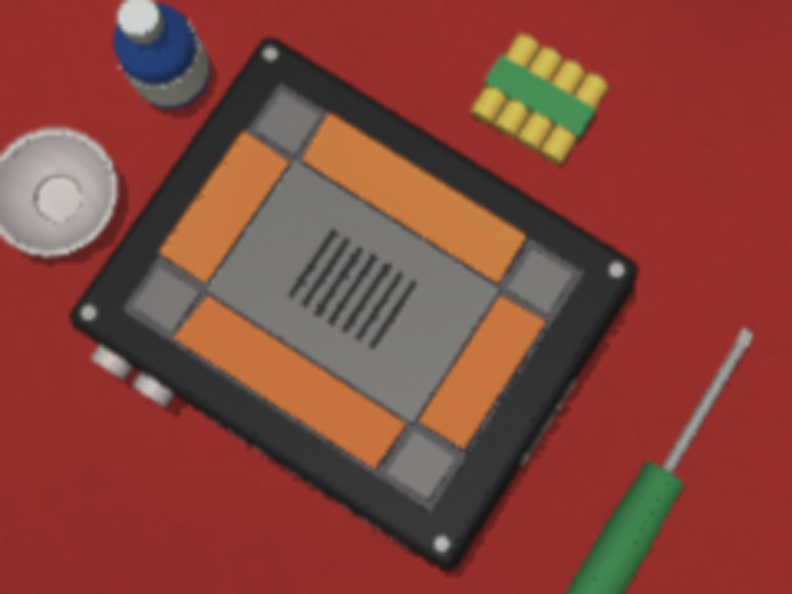

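View pics/scz.png

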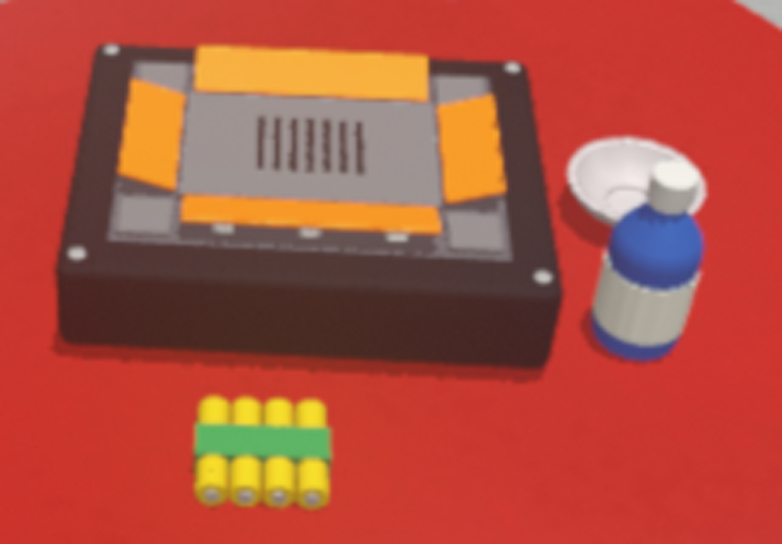

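The zoomed top crop shows the grey middle's corners at (293,160), (497,287), (411,424) and (207,294). In the scene crop they are at (440,206), (181,194), (187,93) and (437,103).

```bash
cat > h.py <<'E'
import numpy as np, cv2
from workcell import bot
from scipy.optimize import least_squares
np.set_printoptions(precision=2,suppress=True)
def proj(n,P):
    c=bot.camera_model(n); f=240/np.tan(np.radians(c['fov_y'])/2)
    q=np.c_[P,np.ones(len(P))]@np.array(c['world_to_cam']).T
    return np.c_[c['cx']+f*q[:,0]/-q[:,2], c['cy']+f*-q[:,1]/-q[:,2]]
def ray(n,uv,z):
    c=bot.camera_model(n); f=240/np.tan(np.radians(c['fov_y'])/2); T=np.linalg.inv(c['world_to_cam'])
    out=[]
    for u,v in np.atleast_2d(uv):
        d=T[:3,:3]@np.array([(u-c['cx'])/f,-(v-c['cy'])/f,-1]); o=T[:3,3]
        out.append(o+d*(z-o[2])/d[2])
    return np.array(out)
def R(t): return np.array([[np.cos(t),-np.sin(t)],[np.sin(t),np.cos(t)]])
E
python3 - <<'E'
from h import *
M=np.array([[40,62],[40,-62],[-40,-62],[-40,62]])
top=np.array([(293,160),(497,287),(411,424),(207,294)])/3.3+[165,195]-.35
sc=np.array([(440,206),(181,194),(187,93),(437,103)])/3.4+[270,175]-.35
S=np.array([[90,115],[90,-115],[-90,-115],[-90,115]])-np.sign([[90,115],[90,-115],[-90,-115],[-90,115]])*9
for n,uv in(('top',top),('scene',sc)):
    W=ray(n,uv,68)[:,:2]
    r=least_squares(lambda p:(M@R(p[2]).T+p[:2]-W).ravel(),[W[:,0].mean(),W[:,1].mean(),-.5])
    print(n,r.x,'res',r.fun, 'sides',[np.linalg.norm(W[i]-W[i-1]) for i in range(4)])
print('bottle',ray('top',[[ (140)/3.3+165,15/3.3+195]],104),'dish',ray('top',[[60/3.3+165,195/3.3+195]],10),'cells',ray('top',[[540/3.3+165,98/3.3+195]],15))
print('driver',ray('top',[[745/3.3+165,332/3.3+195],[343,380]],10))
E
```

```text
top [557.61 163.48  -0.63] res [ 0.13  0.54 -0.51 -1.59 -0.55 -1.02  0.93  2.07] sides [np.float64(79.75058489006993), np.float64(121.90689253420926), np.float64(79.63216049067286), np.float64(120.63955579884956)]
scene [561.41 162.02  -0.64] res [ 1.5   1.35 -0.53 -1.3  -0.33  0.82 -0.63 -0.86] sides [np.float64(79.67857486690694), np.float64(120.67267361651834), np.float64(78.90863809037653), np.float64(125.52652994263579)]
bottle [[696.   256.82 104.  ]] dish [[631.51 319.66  10.  ]] cells [[663.97  60.23  15.  ]]
driver [[530.09 -36.77  10.  ]
 [394.73  57.55  10.  ]]
```

The two cameras agree within 4 mm: centre is about (559.5, 163), yaw -0.635. I'll fly at height towards the left (+y) section with the gripper shut.

Emit:
{"method": "arm_command", "body": {
  "series": [
    {"dp": [-0.14, 0, -0.29], "twist": 0, "gripper": -1},
    {"dp": [-0.27, 0, -0.58], "twist": 0, "gripper": -1},
    {"dp": [-0.406, 0, -0.878], "twist": 0, "gripper": -1}
  ]
}}

```text
time: 0.4
eef_pos: [253.5, 527.4, 244.1]
tool_rot: [[0.261, -0.0, -0.965], [0.965, -0.0, 0.261], [-0.001, -1.0, 0.0]]
force: [1.3, 0.1, -0.0]
gripper_width: 0.852
```

Emit:
{"method": "arm_command", "body": {
  "series": [
    {"dp": [-0.14, 0, -0.29], "twist": 0, "gripper": -1},
    {"dp": [-0.27, 0, -0.58], "twist": 0, "gripper": -1},
    {"dp": [-0.406, 0, -0.878], "twist": 0, "gripper": -1}
  ]
}}

```text
time: 0.65
eef_pos: [343.1, 452.0, 244.4]
tool_rot: [[0.263, -0.0, -0.965], [0.965, -0.0, 0.263], [-0.0, -1.0, 0.0]]
force: [-0.3, -0.1, 0.5]
gripper_width: 0.628
```

Emit:
{"method": "arm_command", "body": {
  "series": [
    {"dp": [-0.14, 0, -0.29], "twist": 0, "gripper": -1},
    {"dp": [-0.27, 0, -0.58], "twist": 0, "gripper": -1},
    {"dp": [-0.406, 0, -0.878], "twist": 0, "gripper": -1}
  ]
}}

```text
time: 0.9
eef_pos: [432.0, 377.1, 244.4]
tool_rot: [[0.264, -0.001, -0.965], [0.965, -0.0, 0.264], [-0.0, -1.0, 0.001]]
force: [0.8, 0.3, -0.2]
gripper_width: 0.404
```

Emit:
{"method": "arm_command", "body": {
  "series": [
    {"dp": [-0.14, 0, -0.29], "twist": 0, "gripper": -1},
    {"dp": [-0.27, 0, -0.58], "twist": 0, "gripper": -1},
    {"dp": [-0.406, 0, -0.878], "twist": 0, "gripper": -1}
  ]
}}

```text
time: 1.15
eef_pos: [520.8, 302.3, 244.3]
tool_rot: [[0.264, -0.001, -0.965], [0.965, -0.0, 0.264], [-0.0, -1.0, 0.001]]
force: [-0.2, 0.7, 0.4]
gripper_width: 0.175
```

Emit:
{"method": "arm_command", "body": {
  "series": [
    {"dp": [-0.14, 0, -0.29], "twist": 0.04, "gripper": -1},
    {"dp": [-0.27, 0, -0.58], "twist": 0.08, "gripper": -1},
    {"dp": [-0.406, 0, -0.878], "twist": 0.118, "gripper": -1},
    {"dp": [-0.406, 0, -0.878], "twist": 0.118, "gripper": -1},
    {"dp": [-0.406, 0, -0.878], "twist": 0.118, "gripper": -1},
    {"dp": [-0.406, 0, -0.878], "twist": 0.118, "gripper": -1}
  ]
}}

```text
time: 1.65
eef_pos: [608.0, 228.9, 243.8]
tool_rot: [[0.595, -0.002, -0.804], [0.804, 0.0, 0.595], [-0.001, -1.0, 0.002]]
force: [-0.4, 0.1, -0.7]
gripper_width: 0.004
```

```bash
cat > st.py <<'E'
from h import *
s=bot.observe(); p=np.array(s['eef_pos']); Rt=np.array(s['tool_rot'])
C=np.array([559.5,162.8]); th=-.635
print('t',s['time'],'p',p,'tipz',p[2]-22,'radio xy',R(th).T@(p[:2]-C),'yaw',np.arctan2(Rt[1,0],Rt[0,0]),'F',np.array(s['force']),'w',s['gripper_width'],'j',np.array(s['joint_positions']))
E
python3 st.py
```

```text
t 1.65 p [607.96 228.85 243.82] tipz 221.824466587694 radio xy [-0.17 81.92] yaw 0.9332895153293508 F [-0.38  0.14 -0.69] w 0.004083412584534107 j [ 0.19  0.56  1.37  0.    1.21 -0.75]
```

Emit:
{"method": "arm_command", "body": {
  "series": [
    {"dp": [0, 0.33, 0], "twist": 0, "gripper": -1},
    {"dp": [0, 0.66, 0], "twist": 0, "gripper": -1},
    {"dp": [0, 1, 0], "twist": 0, "gripper": -1},
    {"dp": [0, 1, 0], "twist": 0, "gripper": -1},
    {"dp": [0, 1, 0], "twist": 0, "gripper": -1},
    {"dp": [0, 1, 0], "twist": 0, "gripper": -1}
  ]
}}

```text
time: 2.15
eef_pos: [609.3, 230.3, 126.5]
tool_rot: [[0.594, 0.003, -0.805], [0.805, 0.001, 0.594], [0.002, -1.0, -0.002]]
force: [1.0, 0.3, 1.0]
gripper_width: 0.009
```

```bash
python3 st.py; python3 - <<'E'
from h import *
for n in('scene','wrist'):
    im=bot.capture(n)[:,:,::-1]
    if n=='scene': im=cv2.resize(im[130:340,240:520],None,fx=2.8,fy=2.8)
    cv2.imwrite(f'pics/{n}1.png',im)
E
```

```text
t 2.15 p [609.25 230.25 126.49] tipz 104.49253414768651 radio xy [ 0.05 83.82] yaw 0.9350517574452957 F [0.99 0.31 0.99] w 0.008920684394017032 j [ 0.19  0.7   1.46  0.    0.98 -0.75]
```

View pics/scene1.png

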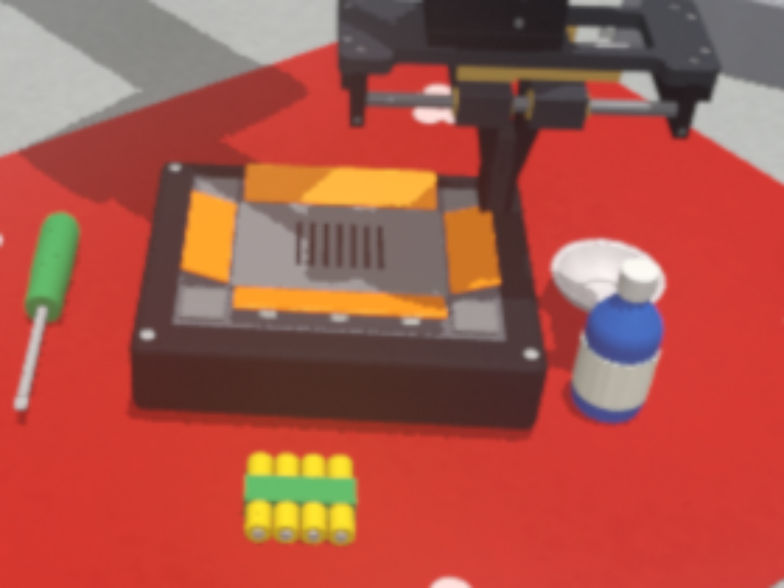

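View pics/wrist1.png

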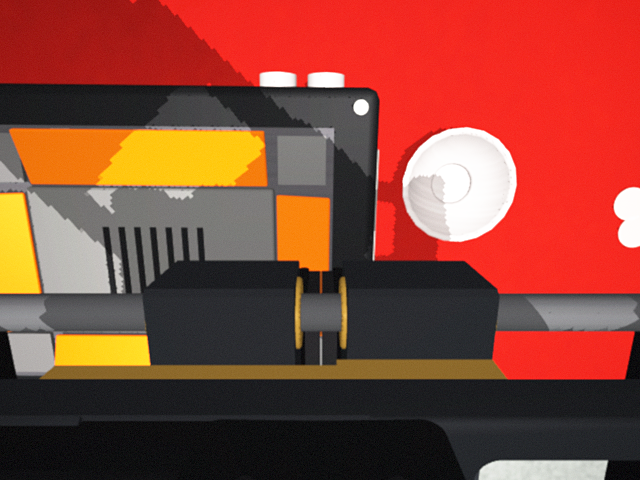

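The scene picture shows the fingertips over the left section at about (495,215). In the wrist picture its hinge is at column 275 and its outer edge at 330, so the tool (column 320) is about 3 mm too far out. I'll correct that and press.

Emit:
{"method": "arm_command", "body": {
  "series": [
    {"dp": [-0.03, 0.1, 0], "twist": 0, "gripper": -1},
    {"dp": [-0.03, 0.2, 0], "twist": 0, "gripper": -1},
    {"dp": [-0.03, 0.25, 0], "twist": 0, "gripper": -1},
    {"dp": [-0.03, 0.28, 0], "twist": 0, "gripper": -1},
    {"dp": [-0.03, 0.3, 0], "twist": 0, "gripper": -1},
    {"dp": [-0.03, 0.31, 0], "twist": 0, "gripper": -1},
    {"dp": [-0.03, 0.31, 0], "twist": 0, "gripper": -1}
  ]
}}

```text
time: 2.83
eef_pos: [607.2, 226.3, 90.2]
tool_rot: [[0.595, 0.002, -0.804], [0.804, 0.0, 0.595], [0.001, -1.0, -0.001]]
force: [-3.4, -0.6, 12.4]
gripper_width: 0.009
```

```bash
python3 st.py
```

```text
t 2.8333 p [607.19 226.34  90.22] tipz 68.2221181065705 radio xy [ 0.7  79.44] yaw 0.9334942175175499 F [-3.38 -0.63 12.44] w 0.009387623675901026 j [ 0.18  0.75  1.49 -0.    0.9  -0.75]
```

The tip is at 68.2 mm with 12 N, which matches flush. I'll press 2 mm more, then lift.

Emit:
{"method": "arm_command", "body": {
  "series": [
    {"dp": [0, 0.015, 0], "twist": 0, "gripper": -1},
    {"dp": [0, 0.02, 0], "twist": 0, "gripper": -1},
    {"dp": [0, 0.02, 0], "twist": 0, "gripper": -1}
  ]
}}

```text
time: 3.08
eef_pos: [607.2, 226.3, 90.0]
tool_rot: [[0.595, 0.002, -0.804], [0.804, 0.0, 0.595], [0.002, -1.0, -0.002]]
force: [-5.6, -1.6, 23.6]
gripper_width: 0.007
```

Emit:
{"method": "arm_command", "body": {
  "series": [
    {"dp": [0, -0.1, 0], "twist": 0, "gripper": -1},
    {"dp": [0, -0.3, 0], "twist": 0, "gripper": -1},
    {"dp": [0, -0.3, 0], "twist": 0, "gripper": -1}
  ]
}}

```text
time: 3.33
eef_pos: [609.3, 226.7, 125.4]
tool_rot: [[0.595, 0.008, -0.804], [0.804, 0.001, 0.595], [0.006, -1.0, -0.006]]
force: [0.9, 0.4, 1.0]
gripper_width: 0.006
```

```bash
python3 st.py; python3 - <<'E'
from h import *
for n in('scene','wrist'):
    im=bot.capture(n)[:,:,::-1]
    if n=='scene': im=cv2.resize(im[130:340,240:520],None,fx=2.8,fy=2.8)
    cv2.imwrite(f'pics/{n}2.png',im)
E
```

```text
t 3.3333 p [609.32 226.74 125.36] tipz 103.36442286223803 radio xy [ 2.18 81.03] yaw 0.9334630560955032 F [0.87 0.38 1.04] w 0.006237029019174905 j [ 0.18  0.7   1.47 -0.    0.96 -0.75]
```

View pics/scene2.png

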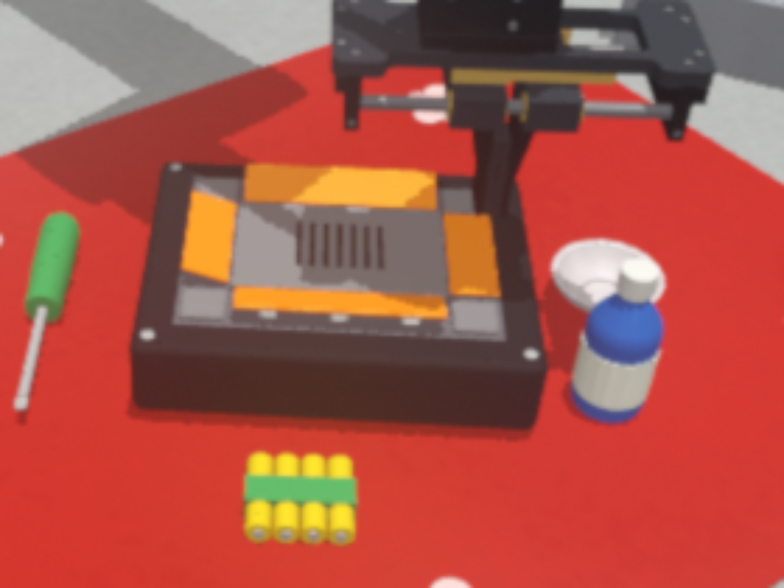

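The left section is now flush with the grey middle (scene crop 445-500, 215-295), and the radio hasn't moved. Next is the far section.

Emit:
{"method": "arm_command", "body": {
  "series": [
    {"dp": [-0.22, 0, -0.17], "twist": 0, "gripper": -1},
    {"dp": [-0.44, 0, -0.34], "twist": 0, "gripper": -1},
    {"dp": [-0.67, 0, -0.5], "twist": 0, "gripper": -1},
    {"dp": [-0.67, 0, -0.5], "twist": 0, "gripper": -1},
    {"dp": [-0.67, 0, -0.5], "twist": 0, "gripper": -1}
  ]
}}

```text
time: 3.85
eef_pos: [606.3, 123.9, 119.6]
tool_rot: [[0.598, -0.003, -0.801], [0.801, 0.0, 0.598], [-0.002, -1.0, 0.002]]
force: [-0.3, 1.5, -0.4]
gripper_width: 0.005
```

```bash
python3 st.py; python3 - <<'E'
from h import *
for n in('scene','wrist'):
    im=bot.capture(n)[:,:,::-1]
    if n=='scene': im=cv2.resize(im[130:340,240:520],None,fx=2.8,fy=2.8)
    cv2.imwrite(f'pics/{n}3.png',im)
E
```

```text
t 3.85 p [606.29 123.9  119.63] tipz 97.62817127248088 radio xy [60.74 -3.56] yaw 0.9296809094818135 F [-0.29  1.45 -0.38] w 0.0046806856324798285 j [ 0.02  0.68  1.55  0.    0.92 -0.91]
```

View pics/scene3.png

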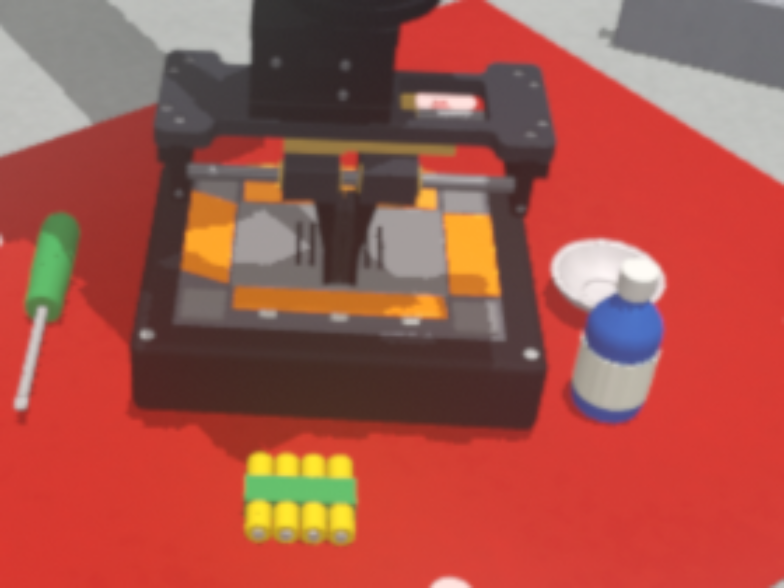

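The fingertips (scene crop (340,283)) are above the far section at mid-length. Pressing.

Emit:
{"method": "arm_command", "body": {
  "series": [
    {"dp": [0, 0.08, 0], "twist": 0, "gripper": -1},
    {"dp": [0, 0.16, 0], "twist": 0, "gripper": -1},
    {"dp": [0, 0.2, 0], "twist": 0, "gripper": -1},
    {"dp": [0, 0.23, 0], "twist": 0, "gripper": -1},
    {"dp": [0, 0.25, 0], "twist": 0, "gripper": -1},
    {"dp": [0, 0.265, 0], "twist": 0, "gripper": -1},
    {"dp": [0, 0.28, 0], "twist": 0, "gripper": -1},
    {"dp": [0, 0.28, 0], "twist": 0, "gripper": -1}
  ]
}}

```text
time: 4.62
eef_pos: [606.6, 126.5, 90.1]
tool_rot: [[0.594, -0.0, -0.804], [0.804, 0.0, 0.594], [0.0, -1.0, 0.0]]
force: [-3.6, -0.9, 19.3]
gripper_width: 0.005
```

```bash
python3 st.py
```

```text
t 4.6167 p [606.64 126.54  90.1 ] tipz 68.09635602435273 radio xy [59.46 -1.23] yaw 0.9342957398342007 F [-3.61 -0.86 19.33] w 0.004731253703932948 j [ 0.03  0.72  1.56  0.    0.86 -0.91]
```

Emit:
{"method": "arm_command", "body": {
  "series": [
    {"dp": [0, -0.12, 0], "twist": 0, "gripper": -1},
    {"dp": [0, -0.3, 0], "twist": 0, "gripper": -1},
    {"dp": [-0.23, -0.3, 0.17], "twist": 0, "gripper": -1},
    {"dp": [-0.46, -0.3, 0.34], "twist": 0, "gripper": -1},
    {"dp": [-0.69, -0.3, 0.495], "twist": 0, "gripper": -1},
    {"dp": [-0.69, -0.3, 0.495], "twist": 0, "gripper": -1},
    {"dp": [-0.69, -0.3, 0.495], "twist": 0, "gripper": -1}
  ]
}}

```text
time: 5.2
eef_pos: [507.0, 94.9, 122.7]
tool_rot: [[0.595, -0.004, -0.803], [0.803, 0.0, 0.595], [-0.002, -1.0, 0.003]]
force: [0.4, -0.5, -0.4]
gripper_width: 0.004
```

```bash
python3 st.py; python3 - <<'E'
from h import *
a=cv2.resize(bot.capture('scene')[130:340,240:520,::-1],(800,600)); b=bot.capture('wrist')[:,:,::-1]
cv2.imwrite('pics/s4.png',a);cv2.imwrite('pics/w4.png',b)
E
```

```text
t 5.2 p [506.97  94.9  122.73] tipz 100.73254758342595 radio xy [ -2.01 -85.82] yaw 0.9331193448003815 F [ 0.37 -0.46 -0.43] w 0.0035710256050832754 j [-0.03  0.57  1.81  0.    0.76 -0.97]
```

View pics/s4.png

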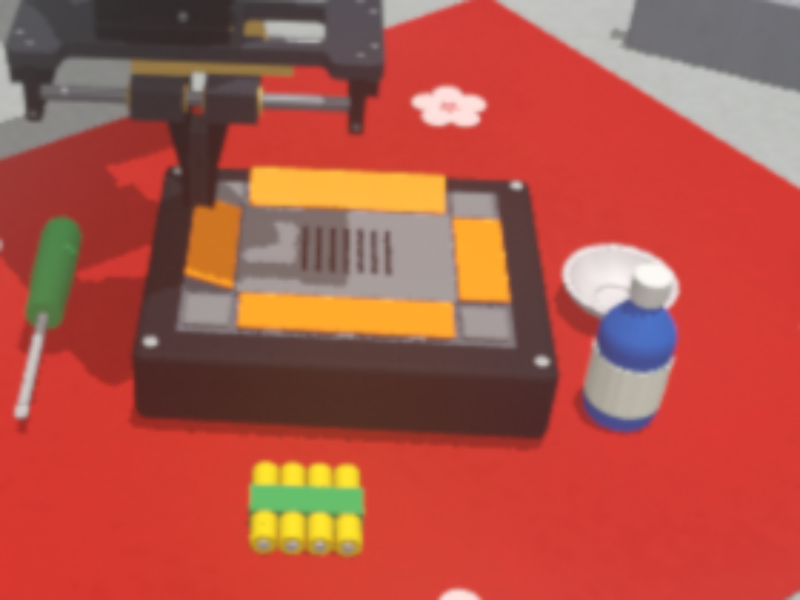

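View pics/w4.png

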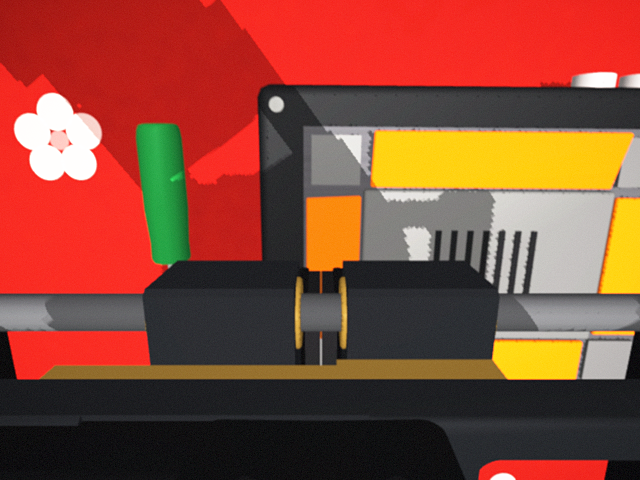

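The far section is now shut and flush. In the wrist view the right section runs from hinge column 362 to edge column 305, with the tool at 320, about 21 mm out. Pressing.

Emit:
{"method": "arm_command", "body": {
  "series": [
    {"dp": [0, 0.1, 0], "twist": 0, "gripper": -1},
    {"dp": [0, 0.19, 0], "twist": 0, "gripper": -1},
    {"dp": [0, 0.23, 0], "twist": 0, "gripper": -1},
    {"dp": [0, 0.26, 0], "twist": 0, "gripper": -1},
    {"dp": [0, 0.28, 0], "twist": 0, "gripper": -1},
    {"dp": [0, 0.295, 0], "twist": 0, "gripper": -1},
    {"dp": [0, 0.3, 0], "twist": 0, "gripper": -1},
    {"dp": [0, 0.3, 0], "twist": 0, "gripper": -1}
  ]
}}

```text
time: 5.97
eef_pos: [511.5, 94.8, 90.0]
tool_rot: [[0.595, 0.003, -0.804], [0.804, -0.0, 0.595], [0.002, -1.0, -0.003]]
force: [-5.4, -0.4, 21.5]
gripper_width: 0.004
```

```bash
python3 st.py
```

```text
t 5.9667 p [511.46  94.85  90.03] tipz 68.02841535057993 radio xy [  1.63 -83.2 ] yaw 0.9339471706048625 F [-5.4  -0.44 21.52] w 0.0035942044055863325 j [-0.03  0.63  1.82 -0.    0.68 -0.97]
```

Emit:
{"method": "arm_command", "body": {
  "series": [
    {"dp": [0, -0.12, 0], "twist": 0, "gripper": -1},
    {"dp": [0, -0.3, 0], "twist": 0, "gripper": -1},
    {"dp": [0.23, -0.3, 0.17], "twist": 0, "gripper": -1},
    {"dp": [0.46, -0.3, 0.34], "twist": 0, "gripper": -1},
    {"dp": [0.68, -0.3, 0.51], "twist": 0, "gripper": -1},
    {"dp": [0.68, -0.3, 0.51], "twist": 0, "gripper": -1},
    {"dp": [0.68, -0.3, 0.51], "twist": 0, "gripper": -1},
    {"dp": [0.68, -0.3, 0.51], "twist": 0, "gripper": -1}
  ]
}}

```text
time: 6.63
eef_pos: [509.5, 196.8, 123.1]
tool_rot: [[0.594, 0.0, -0.804], [0.804, -0.0, 0.594], [-0.0, -1.0, -0.0]]
force: [0.2, 0.6, 0.9]
gripper_width: 0.007
```

```bash
python3 st.py; python3 - <<'E'
from h import *
a=cv2.resize(bot.capture('scene')[130:340,240:520,::-1],(800,600))
cv2.imwrite('pics/s5.png',a)
E
```

```text
t 6.6333 p [509.5  196.76 123.11] tipz 101.10760773570945 radio xy [-60.39  -2.32] yaw 0.9344523685570323 F [0.21 0.59 0.95] w 0.0074904581677560055 j [ 0.16  0.6   1.74 -0.    0.81 -0.77]
```

View pics/s5.png

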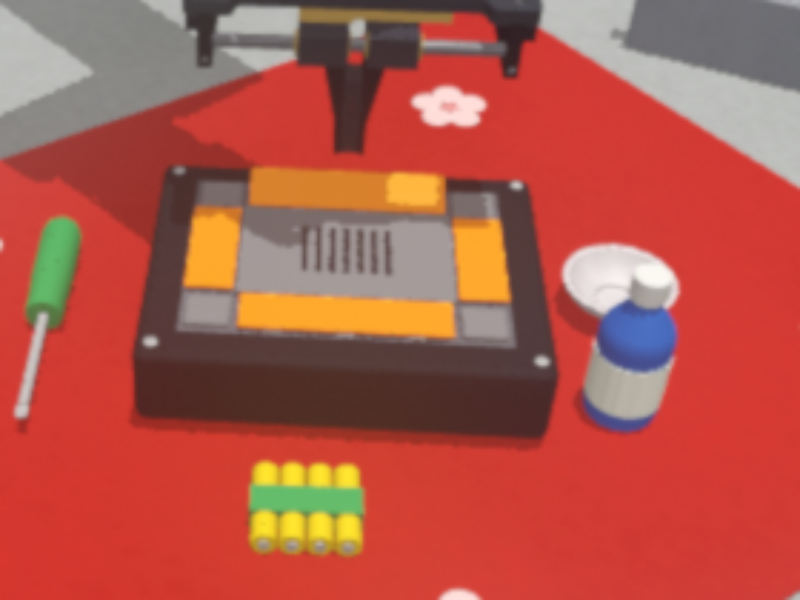

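The right section is shut, and only the near section (centred at (348,190)) still stands up, with the tip above it. Pressing.

Emit:
{"method": "arm_command", "body": {
  "series": [
    {"dp": [0, 0.1, 0], "twist": 0, "gripper": -1},
    {"dp": [0, 0.19, 0], "twist": 0, "gripper": -1},
    {"dp": [0, 0.23, 0], "twist": 0, "gripper": -1},
    {"dp": [0, 0.26, 0], "twist": 0, "gripper": -1},
    {"dp": [0, 0.28, 0], "twist": 0, "gripper": -1},
    {"dp": [0, 0.295, 0], "twist": 0, "gripper": -1},
    {"dp": [0, 0.3, 0], "twist": 0, "gripper": -1},
    {"dp": [0, 0.3, 0], "twist": 0, "gripper": -1}
  ]
}}

```text
time: 7.35
eef_pos: [509.1, 195.7, 90.0]
tool_rot: [[0.596, -0.0, -0.803], [0.803, -0.001, 0.596], [-0.001, -1.0, -0.0]]
force: [-5.8, -2.0, 22.2]
gripper_width: 0.006
```

```bash
python3 st.py
```

```text
t 7.35 p [509.06 195.7   90.01] tipz 68.00739386088378 radio xy [-60.12  -3.43] yaw 0.9328773103170945 F [-5.8  -2.   22.18] w 0.005801013213914612 j [ 0.16  0.65  1.76 -0.    0.73 -0.77]
```

Flush at 68.0 mm with 22 N. I'll lift, back off to the side and inspect.

Emit:
{"method": "arm_command", "body": {
  "series": [
    {"dp": [0, -0.12, 0], "twist": 0, "gripper": -1},
    {"dp": [0, -0.4, 0], "twist": 0, "gripper": -1},
    {"dp": [0, -0.7, 0], "twist": 0, "gripper": -1},
    {"dp": [0, -1, 0], "twist": 0, "gripper": -1},
    {"dp": [0, -1, 0], "twist": 0, "gripper": -1}
  ]
}}

```text
time: 7.77
eef_pos: [513.6, 196.7, 213.7]
tool_rot: [[0.596, 0.013, -0.803], [0.803, 0.002, 0.596], [0.009, -1.0, -0.009]]
force: [1.2, -0.0, 0.0]
gripper_width: 0.003
```

Emit:
{"method": "arm_command", "body": {
  "series": [
    {"dp": [0.33, 0, 0], "twist": 0, "gripper": -1},
    {"dp": [0.66, 0, 0], "twist": 0, "gripper": -1},
    {"dp": [1, 0, 0], "twist": 0, "gripper": -1},
    {"dp": [1, -0.3, 0.3], "twist": 0, "gripper": -1},
    {"dp": [1, -0.3, 0.6], "twist": 0, "gripper": -1},
    {"dp": [1, -0.3, 0.6], "twist": 0, "gripper": -1},
    {"dp": [1, -0.3, 0.6], "twist": 0, "gripper": -1}
  ]
}}

```text
time: 8.35
eef_pos: [521.1, 336.8, 242.4]
tool_rot: [[0.593, -0.002, -0.805], [0.805, -0.001, 0.593], [-0.002, -1.0, 0.001]]
force: [0.4, -0.3, 0.5]
gripper_width: 0.005
```

```bash
python3 st.py; python3 - <<'E'
from h import *
a=cv2.resize(bot.capture('scene')[130:340,240:520,::-1],(800,600)); b=bot.capture('top')[:,:,::-1]
cv2.imwrite('pics/s6.png',a);cv2.imwrite('pics/t6.png',b)
E
```

```text
t 8.35 p [521.14 336.77 242.36] tipz 220.36217392266323 radio xy [-134.08  117.3 ] yaw 0.9362243692210943 F [ 0.42 -0.34  0.54] w 0.004739085818347368 j [ 0.39  0.52  1.45 -0.    1.17 -0.54]
```

View pics/s6.png

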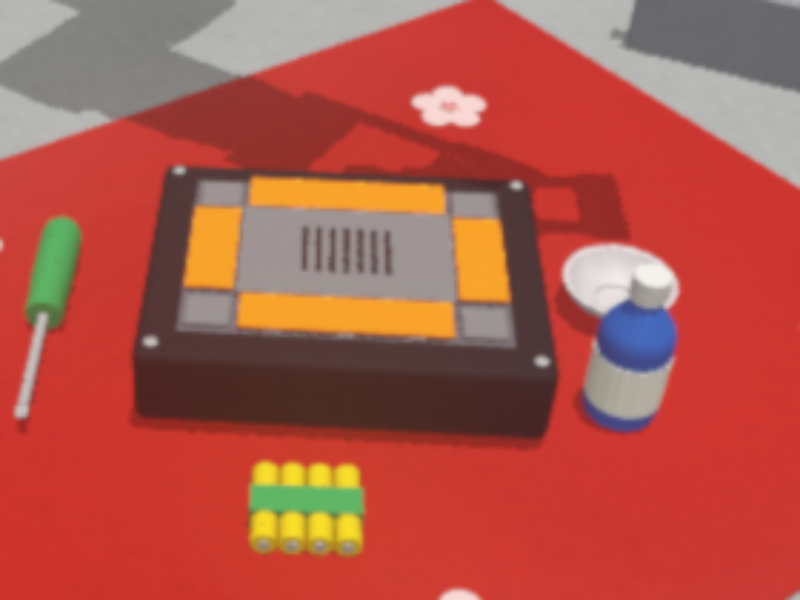

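View pics/t6.png

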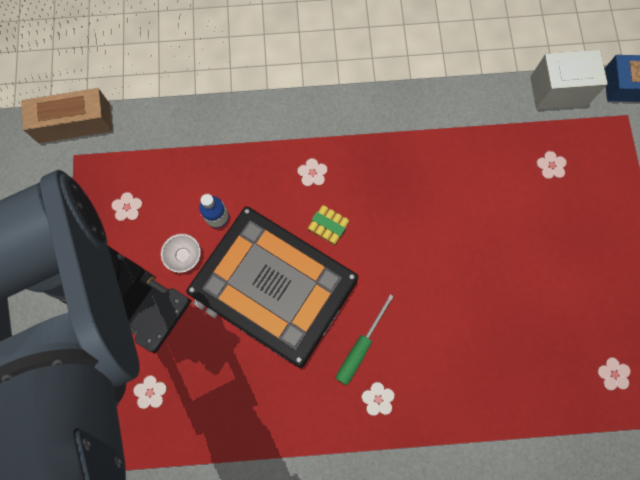

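All four sections lie flush in the scene crop: near at (347,195), far at (345,315), left at (481,260) and right at (213,247). The top view shows the radio corners and the four bystanders at the same pixels as at the start. The arm is clear, so I'm handing in.

```bash
python3 -c "
from workcell import bot
print(bot.job_done())"
```

```text
the job is handed in; nothing more can be done
None
```

I pressed all four orange rim sections shut with the closed fingertips, in the order left, far, right, near, and handed the job in after about 8.4 s.

- **Rim sections:** each press stopped at 68 mm tip height, the flush height, with 19–24 N at the wrist. After I lifted away, the pictures showed all four sections flush with the grey middle. I judged this from pictures and stop height, because the joint angles can't be read directly.
- **Radio and things beside it:** in the top view, the radio, screwdriver, bottle, dish and battery pack were where they started, as far as I could judge by eye.
- **Robot:** the gripper finished well clear, at about 220 mm tip height, touching nothing.
- **Disagreement:** the two cameras differed by about 4 mm on the radio's centre, and the wrist view suggested a 2–3 mm shift along the radio's y. I corrected for that shift when pressing. No check failed.

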